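# Work the upper burr out of a coffee grinder for cleaning

## Task

The coffee grinder is due for a clean: its bean hopper is already off and the upper burr has to come out. Turn the black grind knob on top fully anticlockwise (seen from above) to its end stop, so that the cam plate under it swings off the burr holder. Then take the burr holder by its orange bar and rock it side to side, leaning it to the left first and then to the right and so on, a good few degrees each way, until it works loose from its tight seat; a straight pull only lifts the whole grinder, which must stay standing where it is. Finish still holding the burr holder in the gripper, upright and still, just clear, a finger's width or two above the throat it came out of, so that loose grounds fall back in; do not put it down or let go, and leave the hopper, jar and brush alone.

Things in the scene. Friction and masses are not known exactly. Their poses are not given: they have to be found in the camera images.
- grinder: Grinder: dark green box 196 x 150 x 100 mm on rubber feet (x +-80, y +-64 mm), 1.6 kg, loose on the worktop; a pull of some 12 N up at the throat lifts its back. Origin: centre of its underside; x from its drawer front (towards the robot) to its back, y to its left, z up. On top: throat collar (84 mm across, bore 58, top at z 132 mm) about x +35 mm; knob turret about x -37 mm.
- burr_holder: Upper burr in its black holder, 0.13 to 0.21 kg, seated in the throat. Origin: centre of its underside, 102 mm above the worktop when seated, axes then the grinder's. Steel ring burr, 44 mm across, z 0 to 8; skirt, 54 across, z 8 to 30, with 2 mm play in the bore; flange z 30 to 34 mm; upright orange bar on top, 36 mm long (x), 12 mm thick (y), solid from z 46 to 76 mm.
- flange (a point): Underside of the holder's flange, on its axis, 30 mm above the holder's origin; it rests on the collar. Flange 66 mm across, with a front lug reaching 43 mm from the axis and a back lug between two 4 mm high ribs. Leaned about its x axis the holder pivots on the flange's left or right edge, 33 mm out; about 8 degrees is possible when seated, more as it rises.
- burr_bar (a point): Point to grip on the orange bar: on the holder's axis, 62 mm above its origin, 14 mm below the bar's top (164 mm above the worktop when seated). Same axes as the holder.
- grind_knob (a joint): Angle of the black grind knob, rad: 0 at the anticlockwise end stop (burr released), growing clockwise seen from above, up to 1.7. The steel cam plate that turns with it (radius 38 mm) lies 2 mm above the holder's front lug from about 0.1 rad up and blocks it. Friction 0.05 N m; stays where it is left.
- knob_grip (a point): Point to grip on the knob's upright axis, 168 mm above the worktop: a black bar 36 mm long, 11 mm thick, its top 12 mm above this point. x lies along the bar; at the end stop the bar lies along the grinder's x, its white line to the front. Cam plate 27 mm, knob skirt 21 mm below this point.
- throat (a point): Centre of the throat at the collar's top, 132 mm above the worktop; axes as the grinder's. Two sprung plungers, left and right (+-y), 7.5 mm below it, clamp the holder's skirt with 23 N each, friction 0.6: a straight pull would take over 20 N, but leaning slides one side up at a time. The holder is free of them after rising 18 mm, out of the bore after 30 mm.
- bean_hopper: Smoky clear bean hopper standing upside down on its rim, diameter 125 mm, 118 mm tall; origin at the centre of its underside. Leave alone.
- jar_1: Glass jar with a black lid, diameter 65 mm, 86 mm tall; origin at the centre of its underside. Leave alone.
- brush: Small cleaning brush with a wooden handle, lying, 155 x 18 x 18 mm; origin under its middle, x along it. Leave alone.
Not all that is in view belongs to the job. Leave any purple or turquoise look-alike of the burr_holder alone.

How it is judged (in metres and radians):
On the way, in this order (a step that is already met when the one before it is completed fails the run):
1. the grind knob is at its anticlockwise end stop (value of joint grind_knob below 0.08 rad), for 0.2 s.
2. the burr holder, still in its seat, is leaned over to the left by at least 2.6 degrees (angle between burr_holder's own y axis and vertical above 1.6158 rad and z of burr_holder in the frame of grinder below 0.122 m), for 0.05 s.
3. then, still in its seat, to the right by at least 2.6 degrees (angle between burr_holder's own y axis and vertical below 1.5258 rad and z of burr_holder in the frame of grinder below 0.122 m), for 0.05 s.
At the end, for the whole second after the job is handed in: Knob at its stop (under 0.1 rad); burr holder held in the fingers, still, upright within 11 degrees, its underside 5 to 60 mm above the collar and within 25 mm of the throat's axis, touching nothing else; the grinder stands flat within 30 mm of where it was (value of joint grind_knob below 0.1 rad and z of burr_holder in the frame of throat between 0.005 and 0.06 m and horizontal distance between burr_holder and throat below 0.025 m and angle between burr_holder's own z axis and vertical below 0.2 rad and contact force between the fingers and burr_holder above 1 N and contact force between burr_holder and grinder below 0.1 N and linear speed of burr_holder below 0.03 m/s and height (world z) of grinder below 0.004 m and angle between grinder's own z axis and vertical below 0.03 rad and distance of grinder from where it was at the start of the episode below 0.03 m); the arm keeps its last pose, push and grip.
It fails at once if the grinder is lifted off the worktop (over 6 mm) or tipped (over 4 degrees) (height (world z) of grinder above 0.006 m or angle between grinder's own z axis and vertical above 0.07 rad).
It fails at once if the grinder is dragged more than 30 mm (distance of grinder from where it was at the start of the episode above 0.03 m).
It fails at once if the hopper, the jar or the brush is moved more than 30 mm (distance of any of bean_hopper, jar_1, brush from where it was at the start of the episode above 0.03 m).
It also fails if it takes over 58 s, if anything falls off the work surface, if the arm or the gripper's body presses on something with over 40 N, if the wrist force passes 120 N, or if a joint passes its speed limit or range.

## Robot

A 6-joint arm with a two-finger parallel gripper is mounted at the origin on a cart in front of the work surface, level with it; the furniture and walls round the work are solid. World frame = base frame: x ahead of the robot, y to its left, z up, the work surface at z = 0. Lengths are in mm, angles in rad, forces in N, time in s.
With the tool pointing down it reaches from about 300 to 750 mm from the base axis. Payload 8.5 kg.
Tool frame: the origin (TCP) lies midway between the tips of the shut fingers; the grasp point (between the pads) lies 19 mm behind it; z points along the fingers, y is the line along which they close (so a half turn about z gives the same grasp; the last joint's range is limited). The gripper opens to 85 mm and grips with 20 to 120 N. Pads are 22 mm wide; open, the fingers measure 114 mm over their backs; the gripper's body (76 mm by 85 mm) begins 54 mm behind the grasp point. The pads swing forward as they close: fully open they stand 13 mm farther back than shut.
Start: joints at [-1.368, 0.381, 1.297, -0, 1.464, -0.215], TCP at [223.155, -502.675, 231.322] pointing down, gripper open.
Joint ranges: [-3.11, 3.11], [-0.89, 2.33], [0.22, 2.48], [-1.42, 4.56], [0.17, 2.85], [-2.88, 2.88]. Speed limits (rad/s): [2.39, 2.39, 3.14, 3.14, 3.14, 3.14].

## Interface

Orientations are given as a rotation vector (axis times angle).
In Python, from workcell import bot gives the robot as it stands.
- The arm moves only by the tool drive_tool, never from a script. Its argument "targets" is a list of rows, each an object with "linear": the shift along the tool's x, y, z each as a share of 4 cm, from -1 to 1, a list of three; "turn": the turn, a rotation vector about the tool's x, y, z each as a share of 6 degrees, from -1 to 1, a list of three. In form: [{"linear": [dx, dy, dz], "turn": [rx, ry, rz]}, ...]. A call has 1 to 10 rows; each row shifts and turns the commanded pose from where the row before left it, along the tool's axes as they then stand; what a row does not reach is not made up. A row lasts 1/12 s, in which the tool goes at most 41.7 mm and 7.16 degrees, less where a joint would pass 70% of its speed; a pose out of reach is approached as far as the arm can. A call with a number of a shift or a turn outside -1 to 1 is refused whole. A call with a gripper value outside its range is refused whole. "hand" is the opening, from -1 (shut) to 1 (fully open), set as the call begins (left out, the last holds). The fingers move at their own pace and stop on an object; "force" is the grip in N (left out, the last holds). Time passes only in rows, so rows that do not move let the fingers close. It gives the time, the measured TCP pose, the force, the opening and the grip force at its end, in the units of the state.
- bot.state(): the state, without advancing time (a new reading comes with each control period).
- bot.get_image(name): name is "scene" or "top" or "wrist"; returns a dict with "pixels" (420x560x3 uint8, blue, green, red), "intrinsics" (3x3 intrinsics, pixels), "k1" (the pictures are not rectified: a ray, as slopes to the right and down, at radius r is drawn at 1 + k1 r^2 times it, then the intrinsics apply), "R" (3x3) and "t" (3): a world point X has camera coordinates R X + t. Camera axes: x right, y down, z forward; pixel columns grow to the right and rows downward; lengths in mm; the calibration is good to about 2 mm. A picture is of the moment at which its call begins. There is no depth.
- bot.close_job(): hands the job in; it is judged then, once.
Trained networks look in a picture, given as the dict that the camera call returned (one of the last four; its "shot" number tells which), for a name from the list of things; names that differ only in an ending like _2 or _b are one class to them, and where a whole thing is asked for, a point or a joint stands for the part that bears it (a point fixed in the world has none). Each returns a list of dicts, best first, with "conf" (0 to 1); they miss things now and then, are a little off and sometimes report something else, mostly with a low value. They report only what shows in the picture. A call takes as long as a camera call. They do not tell look-alikes from the thing itself.
- bot.search_frame(query, picture): "bbox" ([left, top, right, bottom] in pixels, round what is visible of it).
- bot.silhouettes(query, picture): "pixels" (420x560 bool, what is visible of it) and "bbox" ([left, top, right, bottom] in pixels, round what is visible of it).
The state is a dict: "clock": time; "joint_positions": joint angles; "joint_velocities": joint speeds; "joint_torque": joint torques, N m; "eef_pos": TCP position; "tcp_rot": TCP orientation; "ft_force": force on the tool from outside, world axes, zero at the start; "torque": the same for the moment, N m; "finger_gap": finger opening in mm; "grasp_force": force on a finger pad.
Only numpy, scipy, OpenCV 4.12 (cv2) and the standard library are available. Lean on these libraries where they do the work, as an engineer would, in place of code of your own. Each camera call takes 0.05 s, during which the arm holds its last target. There are 200 camera calls.

## Working session

There is one attempt and no reset: what is moved stays moved. The work goes in short steps, Python scripts to look and compute and a tool call to move; the robot and the scene stay as the last step left them, time stands still between calls to the robot, and variables do not carry over. Pictures are saved under pics/ and viewed, at most 10 in all, crops included, and the job is handed in when it is done.

Besides the shell and the picture viewer there is one more tool, called after "Call:" as a command line: name --argument value ..., lists and objects as JSON in quotes. drive_tool: Moves the arm, as the interface text tells. Its arguments: {"type":"object","properties":{"targets":{"type":"array","items":{"type":"object","properties":{"linear":{"type":"array","items":{"type":"number"}},"turn":{"type":"array","items":{"type":"number"}}}}},"hand":{"type":"number"},"force":{"type":"number"}},"required":["targets"]}

```bash
mkdir -p pics; ls
cat > h.py <<'E'
import numpy as np, cv2
from scipy.spatial.transform import Rotation as Ro
from workcell import bot
def ray(im,u,v):
    K=np.array(im["intrinsics"]);k=im["k1"]
    d=np.array([(u-K[0,2])/K[0,0],(v-K[1,2])/K[1,1]]);s=d.copy()
    for _ in range(20): s=d/(1+k*(s@s))
    R=np.array(im["R"]);t=np.array(im["t"])
    return -R.T@t, R.T@np.array([s[0],s[1],1.])
def onz(im,u,v,z):
    c,d=ray(im,u,v); return c+d*(z-c[2])/d[2]
def proj(im,X):
    x=np.array(im["R"])@np.array(X,float)+np.array(im["t"]);s=x[:2]/x[2];s=s*(1+im["k1"]*(s@s))
    K=np.array(im["intrinsics"]);return np.array([K[0,0]*s[0]+K[0,2],K[1,1]*s[1]+K[1,2]])
def tri(obs):
    A=np.zeros((3,3));b=np.zeros(3)
    for im,u,v in obs:
        c,d=ray(im,u,v);d/=np.linalg.norm(d);P=np.eye(3)-np.outer(d,d);A+=P;b+=P@c
    return np.linalg.solve(A,b)
E
python3 - <<'E'
from h import *
ims={n:bot.get_image(n) for n in("scene","top")}
for n,im in ims.items():
    cv2.imwrite(f"pics/{n}0.png",im["pixels"])
    c,_=ray(im,280,210);print(n,c.round())
    for q in("grinder","burr_holder","burr_bar","grind_knob","knob_grip","bean_hopper","jar_1","brush"):
        print(q,[(round(r["conf"],2),[int(x) for x in r["bbox"]]) for r in bot.search_frame(q,im)][:3])
print(bot.state())
E
```

```text
pics
scene [ -2. 655. 766.]
grinder [(0.86, [253, 190, 338, 259])]
burr_holder [(0.9, [303, 263, 330, 292]), (0.78, [275, 182, 295, 204]), (0.62, [251, 249, 279, 278])]
burr_bar [(0.85, [248, 249, 279, 275]), (0.65, [273, 183, 296, 202]), (0.59, [304, 261, 331, 293])]
grind_knob [(0.57, [294, 187, 314, 212])]
knob_grip [(0.53, [294, 188, 314, 211])]
bean_hopper [(0.89, [165, 227, 215, 284])]
jar_1 [(0.84, [347, 180, 374, 210]), (0.64, [258, 186, 337, 261])]
brush [(0.72, [238, 313, 248, 369])]
top [ 453.   10. 1419.]
grinder [(0.76, [269, 167, 326, 249])]
burr_holder [(0.75, [244, 256, 264, 281]), (0.73, [283, 175, 311, 203]), (0.71, [226, 205, 251, 230])]
burr_bar [(0.83, [244, 253, 266, 288]), (0.65, [283, 174, 310, 205]), (0.61, [229, 206, 252, 233])]
grind_knob [(0.78, [287, 204, 308, 228]), (0.53, [267, 166, 326, 249])]
knob_grip [(0.73, [286, 203, 308, 230])]
bean_hopper []
jar_1 []
brush []
{'clock': 0.9, 'joint_positions': array([-1.36833206e+00,  3.80586900e-01,  1.29739263e+00, -3.45677106e-05,
        1.46363187e+00, -2.15298962e-01]), 'joint_velocities': array([-0.00040294,  0.00064635, -0.00019232,  0.00270881, -0.00090229,
       -0.00043691]), 'joint_torque': array([-1.17728436e-03, -4.48336422e+01, -2.31451499e+01, -2.50518142e-04,
        6.79621244e-04, -1.01976804e-05]), 'eef_pos': array([ 223.12910051, -502.6774196 ,  231.33192869]), 'tcp_rot': array([-3.07328549e+00, -6.51461109e-01,  5.37969156e-05]), 'ft_force': array([ 0.54526324,  0.00946629, -0.12139222]), 'torque': array([ 0.03271555, -0.02079472, -0.00608269]), 'grasp_force': 0.0, 'finger_gap': 85.27661754095313}
```

Run:
```python
import cv2,numpy as np
a=cv2.imread("pics/scene0.png")[160:320,200:400];b=cv2.imread("pics/top0.png")[150:300,210:350]
cv2.imwrite("pics/c0.png",np.hstack([cv2.resize(a,(400*600//600,320)),cv2.resize(b,(373,320*1))]))
s=cv2.resize(a,None,fx=2,fy=2,interpolation=2);t=cv2.resize(b,(373,400),interpolation=2)
cv2.imwrite("pics/c0.png",np.hstack([np.vstack([s,np.zeros((80,400,3),np.uint8)]),t]))
```

```text
(no output)
```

View pics/c0.png

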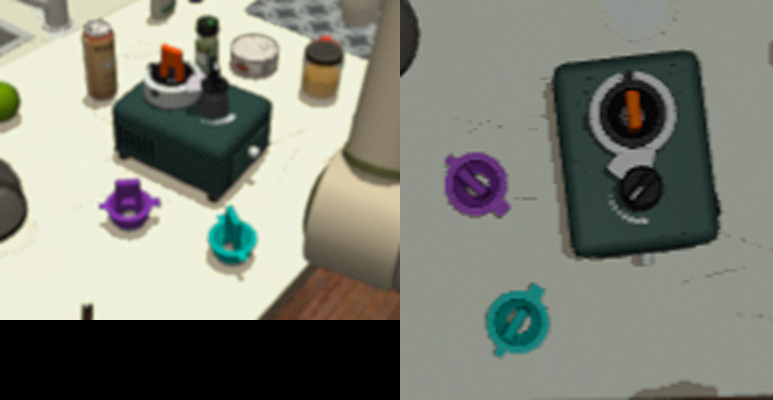

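View pics/top0.png

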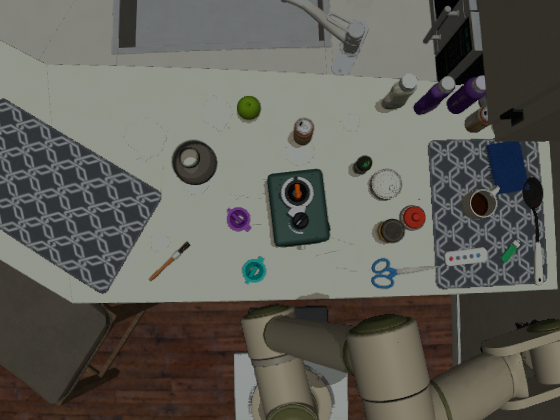

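The top view shows the grinder at about (298,207), the orange bar at (297,190) and the knob at (300,221). The look-alikes are purple at (238,218) and turquoise at (254,271). Next I'll measure rough positions.

Run:
```python
from h import *
s=bot.get_image("scene");t=bot.get_image("top")
def orange(im,box):
    l,tp,r,b=box;p=im["pixels"][tp:b,l:r].astype(int)
    m=(p[...,2]>130)&(p[...,2]-p[...,0]>90)&(p[...,1]<p[...,2]*.6)
    ys,xs=np.nonzero(m);return xs.mean()+l,ys.mean()+tp,m.sum()
a=orange(s,(270,175,300,205));b=orange(t,(280,170,315,210));print(a,b)
print("bar",tri([(s,*a[:2]),(t,*b[:2])]))
print("bar from top z165",onz(t,*b[:2],170))
print("knob",tri([(s,306,195),(t,300,221)]),onz(t,300,221,175))
# grinder corners in top, z=96
print([onz(t,u,v,100).round() for u,v in ((269,173),(322,168),(329,240),(274,246))])
im=bot.get_image("wrist");c,d=ray(im,280,210);print(c,d,bot.state()["eef_pos"],Ro.from_rotvec(bot.state()["tcp_rot"]).as_matrix().round(3), im["intrinsics"])
```

```text
(np.float64(285.47058823529414), np.float64(184.88235294117646), np.int64(34)) (np.float64(297.375), np.float64(190.225), np.int64(40))
bar [586.3016495  -26.55068767 172.20578202]
bar from top z165 [586.74704309 -26.45179362 170.        ]
knob [511.91425703 -29.51219089 168.73408559] [509.46735517 -30.89770435 175.        ]
[array([642.,  45., 100.]), array([652., -95., 100.]), array([ 461., -108.,  100.]), array([449.,  36., 100.])]
[ 289.95217991 -470.96184045  374.16168517] [-0.27755504 -0.10675202 -0.95491301] [ 223.15398822 -502.67530924  231.31928731] [[ 0.914  0.406 -0.   ]
 [ 0.406 -0.914  0.   ]
 [-0.    -0.    -1.   ]] [[304.27649765   0.         284.7750236 ]
 [  0.         304.27649765 207.95038035]
 [  0.           0.           1.        ]]
```

Call:
drive_tool --targets '[{"linear": [0,0,-1],"turn": [0,0,0]},{"linear": [0.84,-0.55,-0.1],"turn": [0,0,0]},{"linear": [0.84,-0.55,-0.1],"turn": [0,0,0]},{"linear": [0.84,-0.55,-0.1],"turn": [0,0,0]},{"linear": [0.84,-0.55,-0.1],"turn": [0,0,0]},{"linear": [0.84,-0.55,-0.1],"turn": [0,0,0]},{"linear": [0.84,-0.55,-0.1],"turn": [0,0,0]},{"linear": [0.84,-0.55,0],"turn": [0,0,0]},{"linear": [0.84,-0.55,0],"turn": [0,0,0]},{"linear": [0.84,-0.55,0],"turn": [0,0,0]}]'

```text
clock: 1.88
eef_pos: [419.9, -197.2, 295.6]
tcp_rot: [3.073, 0.651, 0.001]
ft_force: [1.3, -1.1, -0.1]
finger_gap: 85.4
grasp_force: 0.0
```

Call:
drive_tool --targets '[{"linear": [0.84,-0.55,0],"turn": [0,0,0]},{"linear": [0.84,-0.55,0],"turn": [0,0,0]},{"linear": [0.84,-0.55,0],"turn": [0,0,0]},{"linear": [0.84,-0.55,0],"turn": [0,0,0]},{"linear": [0,0,0],"turn": [0,0,1]},{"linear": [0,0,0],"turn": [0,0,1]},{"linear": [0,0,0],"turn": [0,0,1]},{"linear": [0,0,0],"turn": [0,0,0.5]},{"linear": [0,0,0],"turn": [0,0,0]},{"linear": [0,0,0],"turn": [0,0,0]}]'

```text
clock: 2.72
eef_pos: [506.3, -64.0, 295.3]
tcp_rot: [-3.14, -0.084, 0.0]
ft_force: [-0.3, -0.3, 0.1]
finger_gap: 85.3
grasp_force: 0.0
```

Run:
```python
from h import *
im=bot.get_image("wrist");cv2.imwrite("pics/w1.png",im["pixels"])
np.save("w1.npy",im,allow_pickle=True)
print(im.get("shot"));st=bot.state();print(st["eef_pos"],Ro.from_rotvec(st["tcp_rot"]).as_matrix().round(3),st["joint_positions"].round(2))
```

```text
6
[506.30769269 -64.08897571 295.35528158] [[ 0.999  0.053  0.   ]
 [ 0.053 -0.999 -0.   ]
 [ 0.     0.    -1.   ]] [-0.36  0.27  1.28  0.    1.59  1.16]
```

View pics/w1.png

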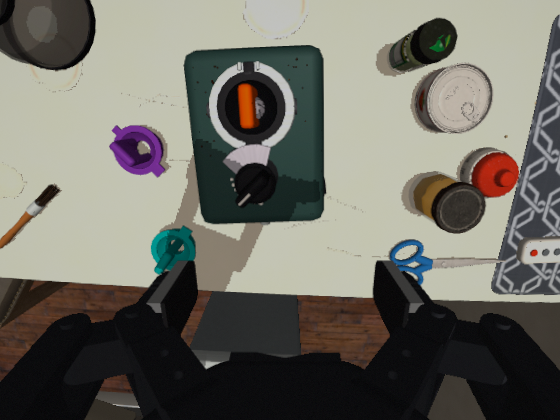

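The wrist view shows the orange bar at (250,106), the white collar around it, and the knob at about (256,185) with its white line to the lower left at (241,203). The grinder's outline runs from (186,52) to (323,220). I'll measure in this view now, then take a second wrist position.

```bash
cat >> h.py <<'E'
def measure(im,box):
    l,t,r,b=box;p=im["pixels"][t:b,l:r].astype(int)
    m=((p[...,2]>110)&(p[...,2]-p[...,0]>90)&(p[...,1]<p[...,2]*.65)).astype(np.uint8)
    ys,xs=np.nonzero(m);pts=np.c_[xs+l,ys+t].astype(np.float32)
    rect=cv2.minAreaRect(pts)
    w=((p.min(2)>120)&(p.max(2)-p.min(2)<50)).astype(np.uint8)
    return pts.mean(0),rect,len(pts),w
E
python3 - <<'E'
from h import *
im=np.load("w1.npy",allow_pickle=True).item()
mean,rect,n,w=measure(im,(200,55,310,150))
print(mean,rect,n)
for z in(164,178): print("bar",z,onz(im,*mean,z).round(1),[onz(im,*q,z).round(1)[:2] for q in cv2.boxPoints(rect)])
# collar
n,lab,stt,cen=cv2.connectedComponentsWithStats(w);print(stt,cen)
k=1+np.argmax(stt[1:,4]);c=max(cv2.findContours((lab==k).astype(np.uint8),0,1)[0],key=len)[:,0]
P=np.array([onz(im,x+200,y+55,132)[:2] for x,y in c])
for _ in range(6):
    A=np.c_[2*P,np.ones(len(P))];s=np.linalg.lstsq(A,(P**2).sum(1),rcond=None)[0];R=np.sqrt(s[2]+s[:2]@s[:2])
    e=np.abs(np.hypot(*(P-s[:2]).T)-R);print(s[:2].round(1),R.round(1),len(P));P=P[e<max(2,np.percentile(e,85)) ]
# knob ends at z=180
a=onz(im,241,203,180);b=onz(im,272,168,180);print(a,b,(a+b)/2,np.degrees(np.arctan2(b[1]-a[1],b[0]-a[0])))
print([onz(im,u,v,100).round()[:2] for u,v in((186,52),(321,47),(323,220),(203,222))])
g=cv2.resize(im["pixels"][130:220,215:305],None,fx=6,fy=6,interpolation=cv2.INTER_CUBIC);cv2.imwrite("pics/k1.png",g)
E
```

```text
[245.51973  105.627785] ((245.5330810546875, 105.52918243408203), (43.540042877197266, 13.598466873168945), 86.42366790771484) 583
bar 164 [586.3 -24.5 164. ] [array([603.4, -17.2]), array([604.6, -28.7]), array([568.9, -31.9]), array([567.6, -20.1])]
bar 178 [586.  -26.2 178. ] [array([602.2, -19.3]), array([603.3, -30.2]), array([569.5, -33.3]), array([568.2, -22. ])]
[[   0    0  110   95 8431]
 [   9    6   85   89 2003]
 [  56   47    1    1    1]
 [  56   49    3    9   15]] [[54.97936188 45.94828609]
 [52.46330504 51.38642037]
 [56.         47.        ]
 [56.93333333 52.4       ]]
[585.6 -25.8] 37.8 458
[585.5 -26.7] 38.7 389
[585.7 -27. ] 39.5 330
[586.  -26.1] 40.3 280
[585.8 -25.9] 40.8 244
[585.8 -25.9] 40.8 244
[503.7007091  -23.91413059 180.        ] [536.18756925 -49.98524662 180.        ] [519.94413917 -36.94968861 180.        ] -38.74748357668546
[array([638.,  46.]), array([649., -92.]), array([ 465., -110.]), array([455.,  32.])]
```

View pics/k1.png

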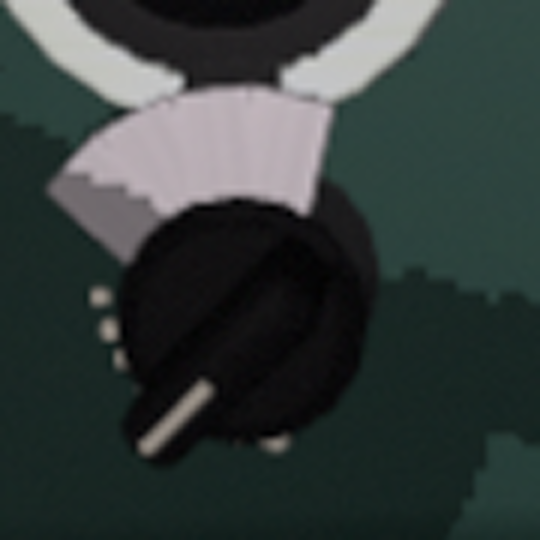

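The crop shows the white pointer about 43° clockwise from the front, with the bar centre near full-image (254,189).

Call:
drive_tool --targets '[{"linear": [0.27,-0.78,0.5],"turn": [0,0,0]},{"linear": [0,0,0.6],"turn": [0,0,1]},{"linear": [0,0,0],"turn": [0,0,1]},{"linear": [0,0,0],"turn": [0,0,1]},{"linear": [0,0,0],"turn": [0,0,1]},{"linear": [0,0,0],"turn": [0,0,1]},{"linear": [0,0,0],"turn": [0,0,1]},{"linear": [0,0,0],"turn": [0,0,1]},{"linear": [0,0,0],"turn": [0,0,0.3]},{"linear": [0,0,0],"turn": [0,0,0]}]'

```text
clock: 3.6
eef_pos: [515.5, -32.4, 251.4]
tcp_rot: [-2.944, 1.097, -0.0]
ft_force: [-0.5, 0.6, -0.2]
finger_gap: 85.7
grasp_force: 0.0
```

Run:
```python
from h import *
im=bot.get_image("wrist");cv2.imwrite("pics/w2.png",im["pixels"])
np.save("w2.npy",im,allow_pickle=True)
st=bot.state();R=Ro.from_rotvec(st["tcp_rot"]).as_matrix();print(st["eef_pos"],R.round(3),np.degrees(np.arctan2(R[1,0],R[0,0])),st["joint_positions"].round(2))
print([(round(r["conf"],2),[int(x) for x in r["bbox"]]) for r in bot.search_frame("knob_grip",im)][:3])
w1=np.load("w1.npy",allow_pickle=True).item();print("knob guess proj",proj(im,[515,-32,180]))
```

```text
[515.51699531 -32.41813215 251.34524594] [[ 0.758 -0.653  0.   ]
 [-0.653 -0.758 -0.   ]
 [ 0.    -0.    -1.   ]] -40.749582646398466 [-0.29  0.31  1.35 -0.    1.48  1.99]
[(0.68, [242, 164, 312, 239]), (0.49, [144, 37, 375, 270])]
knob guess proj [285.61801787 218.35453608]
```

View pics/w2.png

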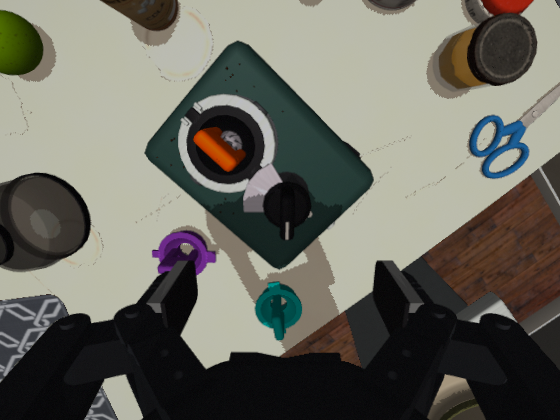

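The second view shows the knob bar nearly vertical in the image, from about (286,186) to (288,239), with the white line at (288,222–238). The orange bar is at (219,148).

Run:
```python
from h import *
w1=np.load("w1.npy",allow_pickle=True).item();w2=np.load("w2.npy",allow_pickle=True).item()
print([ray(w,0,0)[0].round() for w in (w1,w2)])
def wl(im,box):
    l,t,r,b=box;p=im["pixels"][t:b,l:r].astype(int);m=(p.min(2)>95).astype(np.uint8)
    ys,xs=np.nonzero(m);q=np.c_[xs+l,ys+t].astype(np.float32)
    rc=cv2.boxPoints(cv2.minAreaRect(q));return q.mean(0),rc,len(q)
a=wl(w1,(237,192,252,207));b=wl(w2,(282,218,294,242));print(a,b)
print("line centre",tri([(w1,*a[0]),(w2,*b[0])]))
for im,(m,rc,n) in((w1,a),(w2,b)):
    P=[onz(im,*q,180)[:2] for q in rc];e=sorted([(np.linalg.norm(P[i]-P[(i+1)%4]),i) for i in range(4)])[-1]
    d=P[e[1]]-P[(e[1]+1)%4];print("yaw",np.degrees(np.arctan2(d[1],d[0]))%180-180,"len",e[0],onz(im,*m,180))
m1,r1,_,_=measure(w1,(200,55,310,150));m2,r2,_,_=measure(w2,(170,100,275,190));print("bar",tri([(w1,*m1),(w2,*m2)]),m2,r2)
for im,r in((w1,r1),(w2,r2)):
    P=[onz(im,*q,178)[:2] for q in cv2.boxPoints(r)];
    e=max((np.linalg.norm(P[i]-P[(i+1)%4]),i) for i in range(4));d=P[e[1]]-P[(e[1]+1)%4];print("yawbar",np.degrees(np.arctan(d[1]/d[0])),e[0],np.mean(P,0))
print(proj(w2,[515,-32,180]),proj(w2,[586,-26,178]))
```

```text
[array([579., -58., 438.]), array([571., -79., 394.])]
(array([244., 199.], dtype=float32), array([[238.49998, 203.49998],
       [248.49998, 193.49998],
       [249.49998, 194.49998],
       [239.49998, 204.49998]], dtype=float32), 31) (array([286.51514, 230.24243], dtype=float32), array([[286., 222.],
       [287., 222.],
       [287., 238.],
       [286., 238.]], dtype=float32), 33)
line centre [507.87561088 -26.69637868 181.46533327]
yaw -42.10799893495462 len 12.92495902782308 [507.501569   -26.51188314 180.        ]
yaw -40.73384005396841 len 12.86690329770022 [507.40902224 -26.33688046 180.        ]
bar [586.06662582 -25.69181604 174.06767685] [214.25911 150.21727] ((214.34390258789062, 150.22171020507812), (50.31591796875, 15.33693790435791), 42.273685455322266)
yawbar 4.572673696203312 34.071421458532264 [585.7992558  -26.20969798]
yawbar 5.208437460199857 34.64630164608155 [585.51448697 -26.67000243]
[285.61801787 218.35453608] [213.38371199 150.56519752]
```

Call:
drive_tool --targets '[{"linear": [0,0,0.9],"turn": [0,0,0]},{"linear": [0,0,0.9],"turn": [0,0,0]},{"linear": [0,0,0.5],"turn": [0,0,0]},{"linear": [0,0,0.1],"turn": [0,0,0]},{"linear": [0,0,0],"turn": [0,0,0]}]' --hand 0 --force 30

```text
clock: 4.12
eef_pos: [515.3, -32.3, 154.7]
tcp_rot: [2.944, -1.095, -0.003]
ft_force: [-0.1, -0.1, -0.4]
finger_gap: 42.8
grasp_force: 0.0
```

Call:
drive_tool --targets '[{"linear": [0,0,0],"turn": [0,0,0]},{"linear": [0,0,0],"turn": [0,0,0]},{"linear": [0,0,0],"turn": [0,0,0]},{"linear": [0,0,0],"turn": [0,0,0]},{"linear": [0,0,0],"turn": [0,0,0]},{"linear": [0,0,0],"turn": [0,0,0]}]' --hand -1

```text
clock: 4.62
eef_pos: [515.5, -33.5, 157.1]
tcp_rot: [2.942, -1.096, 0.003]
ft_force: [-5.5, -5.8, 6.7]
finger_gap: 10.5
grasp_force: 33.2
```

Call:
drive_tool --targets '[{"linear": [0,0.04,-0.06],"turn": [0,0,0]},{"linear": [0,0,0],"turn": [0,0,-1]},{"linear": [0,0,0],"turn": [0,0,-1]},{"linear": [0,0,0],"turn": [0,0,-1]},{"linear": [0,0,0],"turn": [0,0,-1]}]'

```text
clock: 5.03
eef_pos: [513.5, -33.5, 157.5]
tcp_rot: [3.109, -0.452, -0.004]
ft_force: [-3.1, -1.0, -6.4]
finger_gap: 10.1
grasp_force: 31.6
```

Call:
drive_tool --targets '[{"linear": [0,0,0.03],"turn": [0,0,-1]},{"linear": [0,0,0],"turn": [0,0,-1]},{"linear": [0,0,0],"turn": [0,0,-1]},{"linear": [0,0,0],"turn": [0,0,-0.6]},{"linear": [0,0,0],"turn": [0,0,0]},{"linear": [0,0,0],"turn": [0,0,0]}]'

```text
clock: 5.53
eef_pos: [513.4, -33.5, 157.2]
tcp_rot: [-3.139, -0.131, 0.003]
ft_force: [-5.7, -1.1, 1.3]
finger_gap: 10.3
grasp_force: 32.8
```

Run:
```python
from h import *
s=bot.state();R=Ro.from_rotvec(s["tcp_rot"]).as_matrix();print(np.degrees(np.arctan2(R[1,0],R[0,0])),s["torque"],s["ft_force"],s["eef_pos"])
```

```text
4.777988757184398 [-0.11768746  1.02129718  0.04335413] [-5.66223604 -1.10583629  1.27824544] [513.42290052 -33.51045643 157.19159103]
```

Call:
drive_tool --targets '[{"linear": [0,0,0],"turn": [0,0,-0.3]},{"linear": [0,0,0],"turn": [0,0,-0.2]},{"linear": [0,0,0],"turn": [0,0,0]},{"linear": [0,0,0],"turn": [0,0,0]}]'

```text
clock: 5.87
eef_pos: [513.4, -33.6, 157.2]
tcp_rot: [-3.134, -0.21, 0.003]
ft_force: [-6.5, -1.5, 1.3]
finger_gap: 10.3
grasp_force: 39.5
```

Run:
```python
from h import *
s=bot.state();R=Ro.from_rotvec(s["tcp_rot"]).as_matrix();print(np.degrees(np.arctan2(R[1,0],R[0,0])),s["torque"],s["ft_force"],s["eef_pos"],s["finger_gap"])
```

```text
7.670316503015418 [-0.2156558   1.1192479  -0.75328706] [-6.52508676 -1.51279428  1.30369362] [513.42070366 -33.5885209  157.21562241] 10.317986942704167
```

Call:
drive_tool --targets '[{"linear": [0,0,0],"turn": [0,0,0.25]},{"linear": [0,0,0],"turn": [0,0,0]}]'

```text
clock: 6.03
eef_pos: [513.4, -33.6, 157.2]
tcp_rot: [-3.137, -0.168, 0.003]
ft_force: [-7.5, -0.8, 1.2]
finger_gap: 10.5
grasp_force: 33.3
```

Call:
drive_tool --targets '[{"linear": [0,0,0],"turn": [0,0,0]},{"linear": [0,0,0],"turn": [0,0,0]},{"linear": [0,0,0],"turn": [0,0,0]},{"linear": [0,0,-0.5],"turn": [0,0,0]},{"linear": [0,0,-1],"turn": [0,0,0]},{"linear": [0,0,-1],"turn": [0,0,0]},{"linear": [0,0,0],"turn": [0,0,0]},{"linear": [0,0,0],"turn": [0,0,0]}]' --hand 0

```text
clock: 6.7
eef_pos: [515.3, -33.7, 258.7]
tcp_rot: [3.135, 0.171, 0.008]
ft_force: [0.1, 0.8, -0.6]
finger_gap: 42.6
grasp_force: 0.0
```

Run:
```python
from h import *
im=bot.get_image("wrist");cv2.imwrite("pics/w3.png",im["pixels"]);np.save("w3.npy",im,allow_pickle=True)
st=bot.state();R=Ro.from_rotvec(st["tcp_rot"]).as_matrix();print(st["eef_pos"],np.degrees(np.arctan2(R[1,0],R[0,0])),st["joint_positions"].round(2))
```

```text
[514.5948048  -33.45341267 256.93055558] 6.255015958546882 [-0.29  0.3   1.34  0.    1.5   1.17]
```

View pics/w3.png

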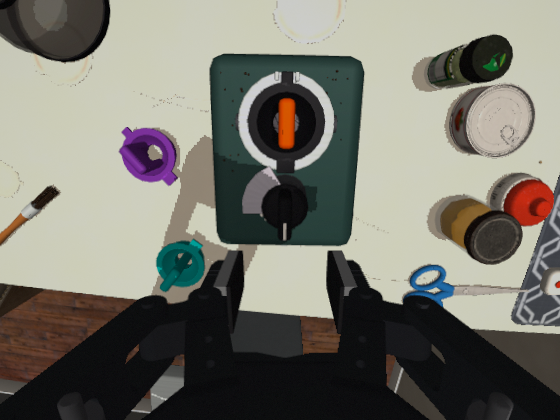

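The knob's white line now points to the front at (284,235), the cam has swung left off the front lug at (286,165), and the orange bar is at (287,123).

Run:
```python
from h import *
im=np.load("w3.npy",allow_pickle=True).item();w2=np.load("w2.npy",allow_pickle=True).item()
m,r,n,w=measure(im,(240,75,335,170));print(m,r,n)
P=[onz(im,*q,178)[:2] for q in cv2.boxPoints(r)]
e=max((np.linalg.norm(P[i]-P[(i+1)%4]),i) for i in range(4));d=P[e[1]]-P[(e[1]+1)%4];print("yawbar",np.degrees(np.arctan(d[1]/d[0])),e[0],np.mean(P,0))
s=bot.get_image("scene");t=bot.get_image("top")
def orange(im,box):
    l,tp,r,b=box;p=im["pixels"][tp:b,l:r].astype(int)
    m=(p[...,2]>130)&(p[...,2]-p[...,0]>90)&(p[...,1]<p[...,2]*.6)
    ys,xs=np.nonzero(m);return (xs.mean()+l,ys.mean()+tp) if m.any() else None
a=orange(s,(270,175,300,205));b=orange(t,(280,170,315,210));print(a,b)
o=[(im,*m)]+([(s,*a)] if a else [])+([(t,*b)] if b else []);print(tri(o))
tool=bot.state();R=Ro.from_rotvec(tool["tcp_rot"]).as_matrix()
for yaw,B in((4.8,[586,-26.5]),):
    print(R.T@(np.r_[B,145]-tool["eef_pos"])/40)
```

```text
[286.2966  122.71916] ((286.5, 123.0), (50.0, 15.0), 90.0) 762
yawbar 6.700430212927707 34.58216467834842 [583.55781669 -25.95130617]
(np.float64(286.1333333333333), np.float64(185.13333333333333)) None
[583.66767279 -26.07735108 172.66820246]
[1.81082963 0.02689127 2.75809314]
```

Call:
drive_tool --targets '[{"linear": [0.87,0,0],"turn": [0,0,0]},{"linear": [0.87,0,0],"turn": [0,0,0]},{"linear": [0,0,0.9],"turn": [0,0,0]},{"linear": [0,0,0.9],"turn": [0,0,0]},{"linear": [0,0,0.7],"turn": [0,0,0]},{"linear": [0,0,0.25],"turn": [0,0,0]},{"linear": [0,0,0],"turn": [0,0,0]}]'

```text
clock: 7.43
eef_pos: [582.4, -25.7, 143.5]
tcp_rot: [-3.135, -0.171, 0.01]
ft_force: [0.5, -0.5, 0.4]
finger_gap: 42.8
grasp_force: 0.0
```

Call:
drive_tool --targets '[{"linear": [0,0,0],"turn": [0,0,0]},{"linear": [0,0,0],"turn": [0,0,0]},{"linear": [0,0,0],"turn": [0,0,0]},{"linear": [0,0,0],"turn": [0,0,0]},{"linear": [0,0,0],"turn": [0,0,0]},{"linear": [0,0,0],"turn": [0,0,0]}]' --hand -1 --force 90

```text
clock: 7.93
eef_pos: [584.6, -26.4, 148.6]
tcp_rot: [3.136, 0.17, 0.006]
ft_force: [0.3, -1.5, 6.4]
finger_gap: 10.3
grasp_force: 88.2
```

```bash
cat > st.py <<'E'
from h import *
s=bot.state();R=Ro.from_rotvec(s["tcp_rot"]).as_matrix();R0=Ro.from_euler("z",6.3,degrees=True)*Ro.from_euler("x",180,degrees=True)
L=(Ro.from_euler("z",-6.3,degrees=True)*Ro.from_rotvec(s["tcp_rot"])*Ro.from_euler("x",180,degrees=True)).as_rotvec(degrees=True)
print(s["clock"],"tilt(grinder axes)",L.round(2),"T",s["torque"].round(2),"F",s["ft_force"].round(1),s["eef_pos"].round(1),round(s["finger_gap"],1),round(s["grasp_force"]))
E
python3 st.py
```

```text
7.9333 tilt(grinder axes) [-0.09 -0.23 -0.1 ] T [-0.09  0.05 -0.36] F [ 0.3 -1.5  6.4] [584.6 -26.4 148.6] 10.3 88
```

Call:
drive_tool --targets '[{"linear": [0,-0.02,-0.04],"turn": [-0.5,0,0]},{"linear": [0,-0.02,-0.04],"turn": [-0.5,0,0]},{"linear": [0,0,0],"turn": [0,0,0]}]'

```text
clock: 8.18
eef_pos: [584.5, -23.7, 152.5]
tcp_rot: [3.028, 0.167, 0.017]
ft_force: [-3.2, -2.0, 18.2]
finger_gap: 10.6
grasp_force: 90.7
```

```bash
python3 st.py
```

```text
8.1833 tilt(grinder axes) [-6.26 -0.29  0.02] T [-0.55  0.68 -0.09] F [-3.2 -2.  18.2] [584.5 -23.7 152.5] 10.6 91
```

Call:
drive_tool --targets '[{"linear": [0,0,-0.03],"turn": [-0.2,0,0]},{"linear": [0,0,0],"turn": [0,0,0]}]'

```text
clock: 8.35
eef_pos: [584.0, -23.7, 152.5]
tcp_rot: [3.01, 0.165, 0.015]
ft_force: [-0.3, -0.4, 6.8]
finger_gap: 10.7
grasp_force: 89.6
```

Call:
drive_tool --targets '[{"linear": [0,0.02,-0.04],"turn": [0.5,0,0]},{"linear": [0,0.02,-0.04],"turn": [0.5,0,0]},{"linear": [0,0.02,-0.04],"turn": [0.5,0,0]}]'

```text
clock: 8.6
eef_pos: [583.3, -26.3, 154.9]
tcp_rot: [-3.103, -0.171, 0.005]
ft_force: [0.9, -2.7, -13.5]
finger_gap: 10.4
grasp_force: 87.5
```

```bash
python3 st.py
```

```text
8.6 tilt(grinder axes) [ 1.96  0.09 -0.01] T [-1.16 -0.    0.15] F [  0.9  -2.7 -13.5] [583.3 -26.3 154.9] 10.4 88
```

Call:
drive_tool --targets '[{"linear": [0,0.02,0.03],"turn": [0.4,0,0]},{"linear": [0,0.02,0],"turn": [0.4,0,0]},{"linear": [0,0,0],"turn": [0,0,0]}]'

```text
clock: 8.85
eef_pos: [584.5, -29.2, 155.8]
tcp_rot: [-3.021, -0.162, 0.006]
ft_force: [-0.4, 0.0, 8.8]
finger_gap: 10.6
grasp_force: 91.0
```

```bash
python3 st.py
```

```text
8.85 tilt(grinder axes) [ 6.69 -0.14 -0.16] T [ 0.33  0.22 -0.16] F [-0.4  0.   8.8] [584.5 -29.2 155.8] 10.6 91
```

Call:
drive_tool --targets '[{"linear": [0,-0.02,-0.03],"turn": [-0.5,0,0]},{"linear": [0,-0.02,-0.03],"turn": [-0.5,0,0]},{"linear": [0,-0.02,-0.03],"turn": [-0.5,0,0]},{"linear": [0,-0.02,-0.02],"turn": [-0.5,0,0]},{"linear": [0,-0.02,-0.02],"turn": [-0.4,0,0]}]'

```text
clock: 9.27
eef_pos: [583.0, -23.1, 158.8]
tcp_rot: [3.001, 0.164, 0.009]
ft_force: [1.3, 0.8, -5.2]
finger_gap: 10.5
grasp_force: 89.0
```

```bash
python3 st.py
```

```text
9.2667 tilt(grinder axes) [-7.78  0.09 -0.03] T [ 0.5  -0.12  0.08] F [ 1.3  0.8 -5.2] [583.  -23.1 158.8] 10.5 89
```

Call:
drive_tool --targets '[{"linear": [0,0.02,-0.02],"turn": [0.5,0,0]},{"linear": [0,0.02,-0.03],"turn": [0.5,0,0]},{"linear": [0,0.02,-0.02],"turn": [0.5,0,0]},{"linear": [0,0.02,-0.02],"turn": [0.5,0,0]},{"linear": [0,0.02,-0.02],"turn": [0.5,0,0]}]'

```text
clock: 9.68
eef_pos: [583.9, -28.2, 164.6]
tcp_rot: [-3.01, -0.164, 0.01]
ft_force: [-0.0, -4.0, -3.2]
finger_gap: 10.8
grasp_force: 89.2
```

```bash
python3 st.py
```

```text
9.6833 tilt(grinder axes) [ 7.31 -0.03 -0.05] T [-1.   -0.11 -0.05] F [-0.  -4.  -3.2] [583.9 -28.2 164.6] 10.8 89
```

Rise is now about 16 mm. One more lean to the left.

Call:
drive_tool --targets '[{"linear": [0,-0.02,-0.03],"turn": [-0.5,0,0]},{"linear": [0,-0.02,-0.03],"turn": [-0.5,0,0]},{"linear": [0,-0.02,-0.03],"turn": [-0.5,0,0]},{"linear": [0,-0.02,-0.02],"turn": [-0.5,0,0]},{"linear": [0,0,-0.02],"turn": [0,0,0]}]'

```text
clock: 10.1
eef_pos: [583.1, -23.4, 169.7]
tcp_rot: [3.052, 0.169, 0.006]
ft_force: [0.5, 0.9, -1.4]
finger_gap: 10.8
grasp_force: 89.6
```

```bash
python3 st.py
```

```text
10.1 tilt(grinder axes) [-4.85  0.03  0.05] T [0.04 0.01 0.  ] F [ 0.5  0.9 -1.4] [583.1 -23.4 169.7] 10.8 90
```

Call:
drive_tool --targets '[{"linear": [0,0.04,0],"turn": [0.4,0,0]},{"linear": [0,0.03,0],"turn": [0.4,0,0]},{"linear": [0,0,-0.15],"turn": [0,0,0]},{"linear": [0,0,-0.15],"turn": [0,0,0]}]'

```text
clock: 10.43
eef_pos: [583.7, -28.2, 182.0]
tcp_rot: [-3.137, -0.169, 0.001]
ft_force: [0.7, -0.7, -0.4]
finger_gap: 10.5
grasp_force: 89.5
```

```bash
python3 st.py
```

```text
10.4333 tilt(grinder axes) [ 0.03  0.04 -0.13] T [-0.    0.01  0.02] F [ 0.7 -0.7 -0.4] [583.7 -28.2 182. ] 10.5 90
```

Call:
drive_tool --targets '[{"linear": [0,-0.03,-0.2],"turn": [0,0,0]},{"linear": [0,0,-0.25],"turn": [0,0,0]},{"linear": [0,0,0],"turn": [0,0,0]},{"linear": [0,0,0],"turn": [0,0,0]},{"linear": [0,0,0],"turn": [0,0,0]}]'

```text
clock: 10.85
eef_pos: [583.6, -26.1, 199.7]
tcp_rot: [3.137, 0.171, -0.0]
ft_force: [-0.2, 0.5, -2.1]
finger_gap: 10.7
grasp_force: 89.5
```

```bash
python3 st.py
python3 - <<'E'
from h import *
im=bot.get_image("wrist");s=bot.get_image("scene")
a=cv2.resize(s["pixels"][160:280,230:380],(450,360),interpolation=2);b=cv2.resize(im["pixels"],None,fx=.62,fy=.62)
c=np.zeros((360,450+b.shape[1],3),np.uint8);c[:,:450]=a;c[:b.shape[0],450:]=b;cv2.imwrite("pics/f.png",c)
print(proj(s,[583.5,-26.5,152])-[230,160],proj(s,[583.5,-26.5,132])-[230,160])
E
```

```text
10.85 tilt(grinder axes) [-0.    0.01 -0.04] T [-0.03  0.02  0.02] F [-0.2  0.5 -2.1] [583.6 -26.1 199.7] 10.7 90
[56.20961069 31.19469049] [56.28944827 36.96550761]
```

View pics/f.png

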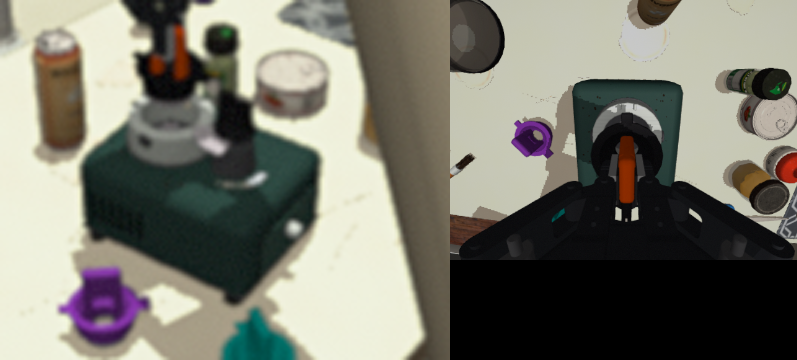

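The holder is gripped level about 20 mm above the throat (scene crop, around (165,75) over the collar at (170,130)), and the grinder is standing flat. I'm handing the job in.

```bash
python3 -c "
from workcell import bot
print(bot.close_job())"
```

```text
the job is handed in; nothing more can be done
None
```

I turned the knob to its end stop, rocked the burr holder loose (left first), and handed the job in with it held upright and still about 20 mm above the throat; the hand-in call gave no verdict.

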